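# Shut the board tester and press its contact plunger

### The arm

A 6-joint arm with a two-finger parallel gripper is mounted at the origin on the work surface. World frame = base frame: x ahead of the robot, y to its left, z up, the work surface at z = 0. Lengths are in m, angles in rad, forces in N, time in s.
With the tool pointing down it reaches from about 0.275 to 0.85 m from the base axis. Payload 5.2 kg.
Tool frame: the origin (TCP) lies where the fingers leave the gripper's body, on its centre line; the fingertips stand 73 mm ahead of it and the grasp point (between the pads) lies 54 mm ahead of it; z points along the fingers, y is the line along which they close (so a half turn about z gives the same grasp; the last joint's range is limited). The gripper opens to 85 mm and grips with 20 to 120 N. Pads are 22 mm wide; open, the fingers measure 114 mm over their backs; the gripper's body (76 mm by 85 mm) begins 54 mm behind the grasp point. The pads swing forward as they close: fully open they stand 13 mm farther back than shut.
Start: joints at [-1.477, 0.259, 1.535, -0, 1.348, -0.203], TCP at [0.161, -0.526, 0.304] pointing down, gripper open.
Joint ranges: [-3.14, 3.14], [-0.91, 2.08], [0.19, 2.58], [-1.22, 4.36], [0.22, 2.71], [-3.12, 3.12]. Speed limits (rad/s): [2.57, 2.57, 3.14, 3.14, 3.14, 3.14].

### API

Orientations are given as a 3x3 rotation matrix whose columns are the frame's x, y, z axes.
In Python, from cell import ctrl gives the robot as it stands. The module is installed in compiled form; this text tells all that it offers. Calls block until the motion is done:
- ctrl.movep(position, orientation): joint-space move of the TCP to a pose.
- ctrl.move_straight(position, frame=None, v=0.15, until_force=None): straight line of the TCP; frame=None keeps the orientation; v is the mean speed in m/s. With until_force (N) it stops when the force on the tool has changed by that much, and returns True; else False.
- ctrl.goto_joints(angles): joint-space move.
- ctrl.move_gripper(opening, f_grip=None): finger opening in m; f_grip is the grip in N (None keeps the last); returns when the fingers have stopped.
- ctrl.sleep(seconds).
- ctrl.solve_ik(position, orientation): joint angles nearest the present ones, or None.
- ctrl.read_state(): the state.
- ctrl.snapshot(name): name is "scene" or "top" or "wrist"; returns the picture (480x640x3 uint8, blue, green, red); there is no depth.
- ctrl.camera_params(name): a dict with "fx", "fy", "cx", "cy" (pixels), "k1" (the pictures are not rectified: a ray, as slopes to the right and down, at radius r is drawn at 1 + k1 r^2 times it, then the intrinsics apply), "eye" and "orientation" of the camera in the world. Camera axes: x right, y down, z forward; pixel columns grow to the right and rows downward; lengths in m; the calibration is good to about 2 mm. A picture is of the moment at which its call begins: read the wrist's pose just before it. camera_params takes no time and is no camera call; for the wrist camera it gives the pose at the moment of the call.
A pose or a line that the arm cannot do raises ctrl.MotionError and nothing moves.
- ctrl.job_done(): hands the job in; it is judged then, once.
Trained networks look in the newest picture that a camera, given by its name, has taken for a name from the list of things; names that differ only in an ending like _2 or _b are one class to them, and where a whole thing is asked for, a point or a joint stands for the part that bears it (a point fixed in the world has none). Each returns a list of dicts, best first, with "confidence" (0 to 1); they miss things now and then, are a little off and sometimes report something else, mostly with a low value. They report only what shows in the picture. A call takes as long as a camera call.
- ctrl.trace(camera, query): "mask" (480x640 bool, what is visible of it) and "bbox" ([left, top, right, bottom] in pixels, round what is visible of it).
- ctrl.tip_of(camera, query): "position" ([column, row] in pixels: a listed point, or the origin of a listed thing).
The state is a dict: "clock": time; "q": joint angles; "qd": joint speeds; "joint_torque": joint torques, N m; "eef_pos": TCP position; "orientation": TCP orientation; "wrist_force": force on the tool from outside, world axes, zero at the start; "ft_torque": the same for the moment, N m; "grip_width": finger opening in m; "grip_force": force on a finger pad.
Only numpy, scipy, OpenCV 4.12 (cv2) and the standard library are available. Lean on these libraries where they do the work, as an engineer would, in place of code of your own. Each camera call takes 0.05 s, during which the arm holds its last target. There are 200 camera calls.

### The job

The circuit board is already lying in the bench tester. Close the tester's hinged cover fully, and only then press the spring plunger on top of the cover all the way down to its stop, hold it there for about a second, and let it spring back up with the cover left shut. Leave the other things on the mat where they lie.

Things in the scene. Friction and masses are not known exactly. Their poses are not given: they have to be found in the camera images.
- tester: Bench tester: grey open-topped base 170 (x) x 150 (y) x 55 mm high, fixed to the table, a green circuit board in its nest, with a stiff hinged cover. Origin: centre of its underside, on a 4 mm mat. The hinge runs along y at its +x side; the cover's free edge comes down at the -x side (towards the robot at yaw 0).
- cover (a joint): Cover angle, rad: 0 shut flat on the base, 1.5 wide open (nearly upright); starts at 0.8 to 1.35. A grey plate 170 x 150 x 10 mm, hinged along the base's top +x edge. The hinge is stiff: the cover stays where it is left and takes about 4 N at its free edge to move, so push it all the way down. Shut, its top face is 65 mm above the tester's underside.
- cover_hinge (a point): Middle of the hinge line, 85 mm in +x and 55.5 mm up from the tester's origin; it is on the underside of the cover and its axes turn with the cover: -x points along the cover to its free edge, z out of its outer face.
- cover_edge (a point): Middle of the cover's free edge on its outer (top) face, 170 mm from the hinge. Its axes turn with the cover. The outer face is bare from 95 mm to 170 mm from the hinge.
- plunger (a joint): Travel of the plunger, m: 0 up, 0.018 pressed down to its stop. A spring pushes it back up; 4 N starts it moving, about 10 N holds it at the stop.
- plunger_top (a point): Centre of the top of the plunger's head: a black disc 38 mm across, 12 mm thick, on a 14 mm steel stem, standing out of a metal collar (30 mm across, 14 mm tall) on the cover's outer face, 70 mm from the hinge, midway along it. Up, its top is 44 mm above that face; at the stop 26 mm, the head resting on the collar. z points out along the stem.
- multimeter: Yellow multimeter lying flat, 185 (x) x 88 (y) x about 47 mm high over its dial. Origin: centre of its underside. Leave alone.
- hair_dryer: Dark blue hair dryer lying on its side: barrel 195 mm along x, 72 mm thick at most, handle sticking out 145 mm to -y. Origin under the barrel's middle. Leave alone.
- tape_roll: Roll of white tape lying flat, 84 mm across, 25 mm high. Origin: centre of its underside. Leave alone.
- screwdriver: Red-handled screwdriver, 200 mm long, lying along its x, the handle towards -x. Leave alone.

How it is judged:
On the way, in this order (a step that is already met when the one before it is completed fails the run):
1. the cover is shut while the plunger is not pressed in (value of joint cover below 0.04 rad and value of joint plunger below 0.006 m), for 0.2 s.
2. with the cover shut, the plunger is held down at its stop (value of joint cover below 0.04 rad and value of joint plunger above 0.0155 m), for 0.5 s.
At the end, for the whole second after the job is handed in: The cover is shut (within 0.04 rad) and the plunger has sprung back up (within 3 mm), after it was held at its stop (pressed in more than 15.5 of its 18 mm) for at least half a second with the cover shut (value of joint cover below 0.04 rad and value of joint plunger below 0.003 m); the robot touches nothing.
It fails at once if the multimeter is shifted by more than 25 mm (distance of multimeter from where it was at the start of the episode above 0.025 m).
It fails at once if the hair dryer is shifted by more than 25 mm (distance of hair_dryer from where it was at the start of the episode above 0.025 m).
It fails at once if the tape roll is shifted by more than 25 mm (distance of tape_roll from where it was at the start of the episode above 0.025 m).
It fails at once if the screwdriver is shifted by more than 25 mm (distance of screwdriver from where it was at the start of the episode above 0.025 m).
It also fails if it takes over 40 s, if anything falls off the work surface, if the arm or the gripper's body presses on something with over 40 N, if the wrist force passes 120 N, or if a joint passes its speed limit or range.

## Working session

There is one attempt and no reset: what is moved stays moved. The work goes in short steps, each a Python script; the robot and the scene stay as the last script left them, time stands still between calls to the robot, and variables do not carry over. Pictures are saved under pics/ and viewed, at most 10 in all, crops included, and the job is handed in when it is done.

```bash
mkdir -p pics; python3 - <<'E'
from cell import ctrl
import cv2,numpy as np
ims=[]
for c in("scene","top"):
    im=ctrl.snapshot(c); p=ctrl.camera_params(c); print(c,{k:np.round(v,4).tolist() for k,v in p.items()})
    for q in("cover_hinge","cover_edge","plunger_top","tester"):
        print(q,[(np.round(d["position"],1).tolist(),round(d["confidence"],2)) for d in ctrl.tip_of(c,q)[:2]])
    for q in("tester","multimeter","hair_dryer","tape_roll","screwdriver"):
        print(q,[(np.round(d["bbox"]).tolist(),round(d["confidence"],2)) for d in ctrl.trace(c,q)[:1]])
    cv2.imwrite(f"pics/{c}0.png",im)
print(ctrl.read_state()["clock"])
E
```

```text
scene {'fx': 433.3657, 'fy': 433.3657, 'cx': 320.1744, 'cy': 239.5373, 'k1': 0.0137, 'eye': [1.1053, 0.1347, 0.9024], 'orientation': [[-0.2712, 0.7664, -0.5823], [0.9625, 0.2223, -0.1557], [0.0102, -0.6027, -0.7979]]}
cover_hinge [([351.8, 312.7], 0.72)]
cover_edge [([352.1, 241.4], 0.86)]
plunger_top [([355.0, 290.4], 0.63)]
tester [([346.3, 291.3], 0.91)]
tester [([315.0, 238.0, 386.0, 326.0], 0.7)]
multimeter [([479.0, 209.0, 534.0, 280.0], 0.66)]
hair_dryer [([484.0, 308.0, 577.0, 412.0], 0.61)]
tape_roll [([184.0, 170.0, 215.0, 196.0], 0.79)]
screwdriver [([139.0, 235.0, 166.0, 301.0], 0.83)]
top {'fx': 444.1981, 'fy': 444.1981, 'cx': 320.2954, 'cy': 247.3568, 'k1': 0.0047, 'eye': [0.4425, -0.0058, 1.3101], 'orientation': [[0.0021, -0.9977, 0.0672], [-0.9999, -0.0028, -0.0106], [0.0107, -0.0672, -0.9977]]}
cover_hinge [([283.6, 199.6], 0.73)]
cover_edge [([290.4, 224.8], 0.62)]
plunger_top [([278.7, 198.4], 0.6)]
tester [([292.7, 230.1], 0.55)]
tester [([256.0, 188.0, 326.0, 264.0], 0.71)]
multimeter []
hair_dryer [([120.0, 164.0, 179.0, 235.0], 0.94)]
tape_roll [([445.0, 296.0, 474.0, 324.0], 0.96)]
screwdriver [([446.0, 173.0, 462.0, 238.0], 0.92)]
1.0
```

View pics/scene0.png

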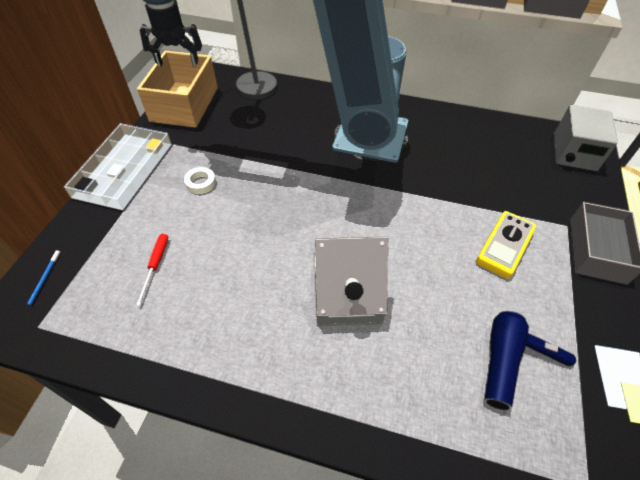

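View pics/top0.png

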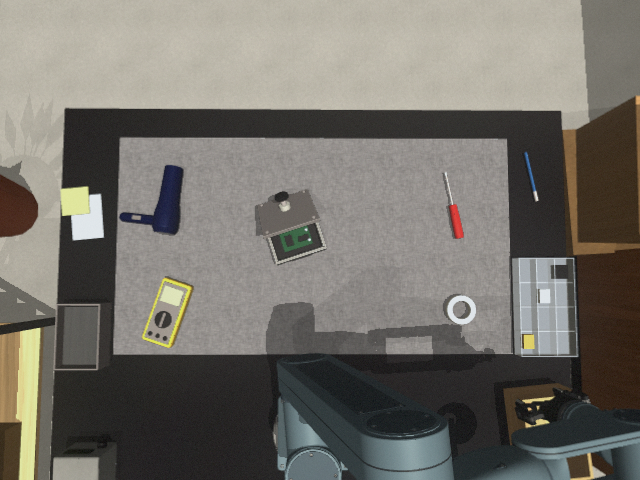

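The scene camera looks nearly square onto the open cover, with the plunger head at about (354,290) and the corners near (316,238) and (388,238). The top view shows the base yawed, with the board at (296,239) and the plunger head at (281,196). The other objects are well clear. Next I fit the tester pose and cover angle to both views.

```bash
cat > h.py <<'E'
import numpy as np
from cell import ctrl
from scipy.optimize import least_squares
def proj(p,P):
    o=np.array(p["orientation"]);v=(np.atleast_2d(P)-p["eye"])@o
    s=v[:,:2]/v[:,2:];s=s*(1+p["k1"]*(s**2).sum(1,keepdims=True))
    return s*[p["fx"],p["fy"]]+[p["cx"],p["cy"]]
def pt(x,d,h,w=0):  # d along cover from hinge, h above its underside, w along y
    X,Y,yaw,a=x; c,s=np.cos(yaw),np.sin(yaw)
    lx=.085-d*np.cos(a)+h*np.sin(a); lz=.004+.0555+d*np.sin(a)+h*np.cos(a)
    return np.array([X+c*lx-s*w,Y+s*lx+c*w,lz])
def org(x): return np.array([x[0],x[1],.004])
E
python3 - <<'E'
from h import *
import cv2
cs={c:ctrl.camera_params(c) for c in("scene","top")}
O={"scene":[[351.8,312.7],[352.1,241.4],[355,290.4],[346.3,291.3]],"top":[[283.6,199.6],[290.4,224.8],[278.7,198.4],[292.7,230.1]]}
def pts(x): return np.array([pt(x,0,0),pt(x,.17,.01),pt(x,.07,.054),org(x)])
f=lambda x:np.concatenate([(proj(cs[c],pts(x))-O[c]).ravel() for c in O])
for y0 in(-.5,0,.5):
    r=least_squares(f,[.5,.05,y0,1.],loss="soft_l1",f_scale=2);print(r.x,r.cost)
x=r.x;print(f(x).reshape(-1,2).round(1).tolist())
out=[]
for c in O:
    im=cv2.imread(f"pics/{c}0.png")
    C=[pt(x,d,.01,w) for d,w in((0,-.075),(.17,-.075),(.17,.075),(0,.075))]
    z=x.copy();z[3]=0
    B=[pt(z,d,0,w) for d,w in((0,-.075),(.17,-.075),(.17,.075),(0,.075))]
    cr=(slice(150,350),slice(220,420)); S=2
    big=cv2.resize(im[150:350,220:420],None,fx=2,fy=2,interpolation=2)
    for P,col in((C,(0,0,255)),(B,(0,255,0))):
        cv2.polylines(big,[np.int32((proj(cs[c],P)-[220,150])*2)],True,col,1)
    u=proj(cs[c],pt(x,.07,.054))[0];cv2.circle(big,tuple(int(v) for v in (u-[220,150])*2),3,(255,0,0),-1)
    out.append(big)
cv2.imwrite("pics/fit.png",np.hstack(out))
E
```

```text
[0.58115251 0.06157793 0.33968645 0.91815357] 12.65690697621029
[0.58115251 0.06157794 0.33968624 0.91815337] 12.656906976299709
[0.58115249 0.06157791 0.33968676 0.91815404] 12.65690697661752
[[0.1, -0.2], [-0.5, -3.4], [-0.0, 1.5], [0.2, 0.0], [-1.6, 0.4], [-0.2, 0.9], [0.8, -4.4], [0.1, 0.1]]
```

View pics/fit.png

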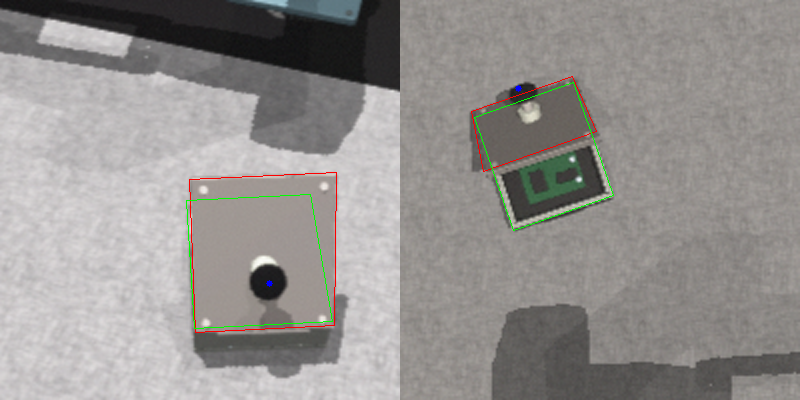

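The overlay agrees: tester at (0.581, 0.062), yaw 0.34, cover at about 0.92 rad. I'll put closed fingertips on the outer face at 140 mm from the hinge and follow the closing arc.

```bash
cat >> h.py <<'E'
X0=np.array([.5812,.0616,.3397,.918]); c,s=np.cos(X0[2]),np.sin(X0[2])
ex=np.array([c,s,0]); ez=np.array([0,0,1.])
Rs=[np.array([[k*c,-k*-s if False else k*s,0],[k*s,-k*c,0],[0,0,-1.]]) for k in(1,-1)]
TIP=.073
def at(a): z=X0.copy();z[3]=a;return z
def tcp(a,d=.14,off=0): return pt(at(a),d,.010)+ex*(.011+off)+ez*TIP
E
python3 - <<'E'
from h import *
q0=np.array(ctrl.read_state()["q"])
hi=tcp(1.05,off=.03)+ez*.10
best=None
for R in Rs:
    print(np.linalg.det(R)); q=ctrl.solve_ik(hi,R)
    if q is not None and (best is None or abs(q[5])<abs(best[0][5])): best=(q,R)
print(np.round(best[0],2)); R=best[1]; np.save("R.npy",R)
ctrl.move_gripper(0.0)
ctrl.movep(hi,R)
ctrl.move_straight(tcp(1.05,off=.03),v=.15)
st=ctrl.read_state(); print(st["clock"],st["wrist_force"].round(1) if hasattr(st["wrist_force"],'round') else st["wrist_force"])
for a in(1.05,.9,.75,.6,.45,.3,.15):
    ctrl.move_straight(tcp(a),v=.12)
    st=ctrl.read_state(); print(a,round(st["clock"],1),np.round(st["wrist_force"],1),np.round(np.array(st["eef_pos"])-tcp(a),4))
print(ctrl.move_straight(tcp(0)-ez*.02,v=.06,until_force=20))
st=ctrl.read_state(); print(round(st["clock"],1),np.round(st["wrist_force"],1),np.round(np.array(st["eef_pos"])-tcp(0),4))
E
```

```text
1.0
1.0
[-0.04  0.41  1.18 -0.    1.55  1.19]
5.325 [-0.9  1.  -0.3]
1.05 5.7 [-0.6 -0.3 -0.3] [ 0.0006 -0.      0.0014]
0.9 6.0 [-0.2 -0.1  0.8] [0.0004 0.0001 0.0001]
0.75 6.4 [-0.   0.1 -0.2] [0.0004 0.0001 0.0002]
0.6 6.7 [ 0.5 -0.6  0.2] [0.0002 0.0001 0.0001]
0.45 7.0 [ 0.2 -0.3  0.4] [0.0001 0.     0.0001]
0.3 7.3 [ 0.6 -0.3  0.6] [0.0001 0.     0.0001]
0.15 7.7 [ 1.   0.6 -0.1] [0.0001 0.0001 0.0002]
True
8.1 [-2.9  0.9 11.3] [ 0.002   0.0003 -0.0004]
```

```bash
python3 - <<'E'
from h import *
import cv2
o=[]
for n in("scene","top"):
    im=ctrl.snapshot(n);o.append(cv2.resize(im[130:350,200:440],(400,367)))
    for q in("cover_edge","plunger_top"):print(n,q,[np.round(d["position"],1).tolist() for d in ctrl.tip_of(n,q)[:1]],proj(ctrl.camera_params(n),pt(at(0),*((.17,.01) if q=="cover_edge" else (.07,.054)))).round(1))
cv2.imwrite("pics/c1.png",np.hstack(o))
E
```

```text
scene cover_edge [[346.3, 251.3]] [[344.4 246.4]]
scene plunger_top [[349.5, 271.9]] [[350.1 271.7]]
top cover_edge [] [[301.6 256.2]]
top plunger_top [[168.4, 309.2]] [[289.  220.7]]
```

View pics/c1.png

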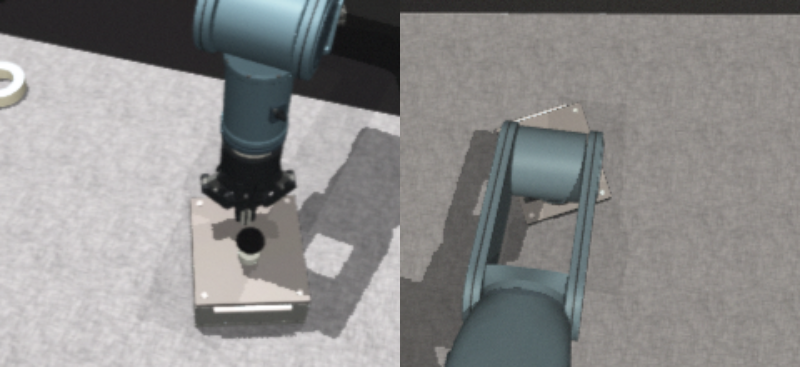

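The cover is shut, and the plunger head in the scene view is at (350,272), as predicted. I'll press once more firmly to make sure, then work the plunger.

```bash
python3 - <<'E'
from h import *
def rep(t,ref):
    st=ctrl.read_state(); print(t,round(st["clock"],1),np.round(st["wrist_force"],1),np.round(np.array(st["eef_pos"])-ref,4))
p=np.array(ctrl.read_state()["eef_pos"])
print(ctrl.move_straight(p-ez*.008,v=.03,until_force=18)); rep("shut",tcp(0)); ctrl.sleep(.4)
up=p+ez*.08; ctrl.move_straight(up)
T=pt(at(0),.07,.054)+ez*TIP
ctrl.move_straight(T+ez*.02)
print(ctrl.move_straight(T-ez*.012,v=.04)); rep("mid",T)
print(ctrl.move_straight(T-ez*.026,v=.03,until_force=25)); rep("stop",T)
ctrl.sleep(1.0); rep("held",T)
E
```

```text
True
shut 8.6 [-2.7  0.5  8.6] [ 0.002   0.0004 -0.0004]
False
mid 11.2 [-3.4 -1.1  6.8] [-0.0001 -0.0001 -0.0116]
True
stop 11.6 [-4.1 -0.7  9.3] [-0.     -0.0001 -0.0181]
held 12.6 [-3.1 -0.6  9.5] [-0.0001 -0.0001 -0.0182]
```

The press stopped sharply at 18 mm. I'll push about 1 mm deeper to confirm it is on the stop, then hold and release.

```bash
python3 - <<'E'
from h import *
import cv2
T=pt(at(0),.07,.054)+ez*TIP
print(ctrl.move_straight(T-ez*.0195,v=.01,until_force=30)); st=ctrl.read_state();print(np.round(st["wrist_force"],1),np.round(np.array(st["eef_pos"])-T,4))
ctrl.sleep(1.0); st=ctrl.read_state();print(np.round(st["wrist_force"],1))
ctrl.move_straight(T+ez*.15,v=.12)
ctrl.goto_joints([-1.0]+list(np.array(ctrl.read_state()["q"])[1:]))
o=[]
for n in("scene","top"):
    im=ctrl.snapshot(n);o.append(cv2.resize(im[130:350,200:440],(400,367)))
    for q in("cover_edge","plunger_top","cover_hinge"):print(n,q,[np.round(d["position"],1).tolist() for d in ctrl.tip_of(n,q)[:1]],proj(ctrl.camera_params(n),pt(at(0),*{"cover_edge":(.17,.01),"plunger_top":(.07,.054),"cover_hinge":(0,0)}[q])).round(1))
cv2.imwrite("pics/c2.png",np.hstack(o)); st=ctrl.read_state();print(st["clock"],np.round(st["wrist_force"],1))
E
```

```text
False
[-3.7 -0.8 10.9] [-0.0001 -0.     -0.0184]
[-3.8 -0.4 11.3]
scene cover_edge [[345.2, 249.7]] [[344.4 246.4]]
scene plunger_top [[351.3, 270.9]] [[350.1 271.7]]
scene cover_hinge [[349.7, 308.5]] [[351.9 312.5]]
top cover_edge [[301.9, 258.1]] [[301.6 256.2]]
top plunger_top [[288.2, 222.7]] [[289.  220.7]]
top cover_hinge [[285.1, 202.4]] [[282. 200.]]
17.7333 [-0.7  0.6 -0.1]
```

View pics/c2.png

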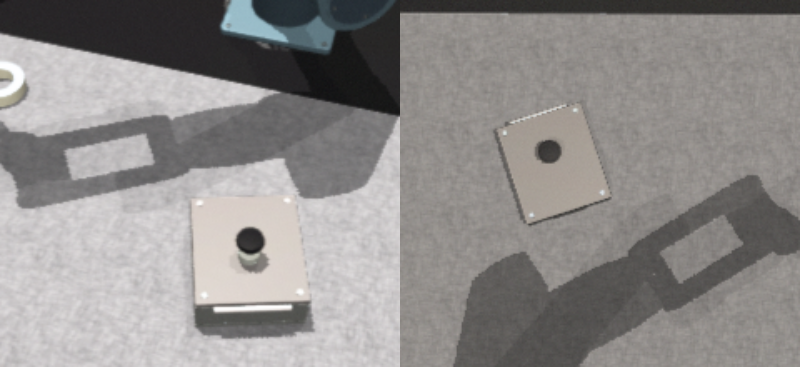

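The cover is shut and the plunger is up, with its head at (351,271) in the scene view. The hold force looked modest, so with time to spare I'll press again, more firmly, to be certain it reaches the stop.

```bash
python3 - <<'E'
from h import *
T=pt(at(0),.07,.054)+ez*TIP; R=np.load("R.npy")
def rep(t):
    st=ctrl.read_state(); print(t,round(st["clock"],1),np.round(st["wrist_force"],1),np.round(np.array(st["eef_pos"])-T,4)[2])
ctrl.movep(T+ez*.10,R); ctrl.move_straight(T+ez*.006); rep("above")
for d in(.002,.006,.012,.016,.018,.019,.020,.021,.022):
    hit=ctrl.move_straight(T-ez*d,v=.02,until_force=20); ctrl.sleep(.1); rep((d,hit))
    if hit or ctrl.read_state()["wrist_force"][2]>25: break
ctrl.sleep(1.0); rep("held")
ctrl.move_straight(T+ez*.15,v=.12)
ctrl.goto_joints([-1.0]+list(np.array(ctrl.read_state()["q"])[1:])); rep("end")
E
```

```text
above 20.4 [ 0.1 -0.5  0.5] 0.0068
(0.002, False) 21.1 [ 1.4 -0.8  3.9] -0.0015
(0.006, False) 21.6 [1.2 0.2 5.5] -0.0058
(0.012, False) 22.1 [ 0.4 -0.3  7.6] -0.0115
(0.016, False) 22.6 [ 0.4 -0.2  8.1] -0.0153
(0.018, False) 22.9 [-0.3 -0.2  8.9] -0.0172
(0.019, False) 23.2 [-0.1 -0.3  8.9] -0.0181
(0.02, False) 23.6 [-2.8 -0.4 14.6] -0.0184
(0.021, False) 23.9 [-3.7  0.2 18.8] -0.0185
(0.022, False) 24.3 [-6.3  0.4 25.1] -0.0186
held 25.3 [-6.2  0.7 24.3] -0.0186
end 28.8 [-0.  -0.7 -0.6] 0.1491
```

The force follows the spring slope down to 18.1 mm, then hits a hard stop at 18.4–18.6 mm with 25 N held for over a second. I'll take a last look and hand in.

```bash
python3 - <<'E'
from h import *
import cv2
ctrl.snapshot("scene")
im=ctrl.snapshot("top")
for n in("scene","top"):print([np.round(d["position"],1).tolist() for q in("cover_edge","plunger_top") for d in ctrl.tip_of(n,q)[:1]])
print(ctrl.job_done())
E
```

```text
[[343.9, 247.6], [351.1, 270.0]]
[[288.6, 222.0]]
the job is handed in; nothing more can be done
None
```

I closed the cover and then pressed the plunger to its hard stop, holding it there for over a second at about 25 N. It sprang back up with the cover still shut; I pressed it twice to be sure, the robot touched nothing else on the mat, and the job is handed in, though no verdict was returned.

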